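# Dial a channel code into the lighting controller's thumbwheel bank and store it

### The arm

A 6-joint arm with a two-finger parallel gripper is mounted at the origin on the work surface. World frame = base frame: x ahead of the robot, y to its left, z up, the work surface at z = 0. Lengths are in mm, angles in rad, forces in N, time in s.
With the tool pointing down it reaches from about 325 to 850 mm from the base axis. Payload 15.5 kg.
Tool frame: the origin (TCP) lies midway between the tips of the shut fingers; the grasp point (between the pads) lies 19 mm behind it; z points along the fingers, y is the line along which they close (so a half turn about z gives the same grasp; the last joint's range is limited). The gripper opens to 91 mm and grips with 3 to 60 N. Pads are 32 mm wide; open, the fingers measure 118 mm over their backs; the gripper's body (76 mm by 178 mm) begins 60 mm behind the grasp point.
Start: joints at [-1.224, 0.494, 1.345, -0, 1.302, -0.096], TCP at [267.231, -564.99, 213.915] pointing down, gripper open.
Joint ranges: [-2.91, 2.91], [-0.82, 2.16], [0.22, 2.67], [-1.22, 4.37], [0.12, 2.79], [-3.08, 3.08]. Speed limits (rad/s): [1.89, 1.89, 2.57, 3.01, 3.01, 3.01].

### API

Orientations are given as a unit quaternion [x, y, z, w].
In Python, from station import telemetry, viewer, workorder gives the robot as it stands. The module is installed in compiled form; this text tells all that it offers.
- The arm moves only by the tool move_arm, never from a script. Its argument "deltas" is a list of rows, each a list of 6 numbers: the shift along the tool's x, y, z in mm, then the turn, a rotation vector about the tool's x, y, z in degrees. A call has 1 to 12 rows; each row is the pose to reach, as a shift and turn from the pose commanded when the call began, along the tool's axes at that moment; what a row does not reach only later rows make up. A row lasts 1/10 s, in which the tool goes at most 50 mm and 8.59 degrees, less where a joint would pass 70% of its speed; a pose out of reach is approached as far as the arm can. A call with a gripper value outside its range is refused whole. "hand" is the gripper command: -1 is fully open, 1 is shut, values between are in proportion, set as the call begins (left out, the last holds). The fingers move at their own pace and stop on an object; the grip force is fixed at half the most. Time passes only in rows, so rows that repeat a pose let the fingers close. It gives the time, the measured TCP pose, the force, the opening and the grip force at its end, in the units of the state.
- telemetry.sense(): the state, without advancing time (a new reading comes with each control period).
- viewer.get_image(name): name is "scene" or "top"; returns (picture, depth): 384x512x3 uint8, red, green, blue; 384x512 float32, mm along the optical axis (not along the pixel's ray), 0 where there is no reading.
- viewer.camera_info(name): a dict with "fov_y" (degrees; the focal length in pixels is half the picture's height over the tangent of half this angle, whatever the lens; pixels are square), "cx", "cy" (the principal point, pixels), "cam_to_world" (4x4, takes a point from camera to world coordinates). Camera axes: x right, y up, looking along -z (the intrinsics and any distortion apply to the point x, -y, -z); pixel columns grow to the right and rows downward; lengths in mm; the calibration is good to about 2 mm. A picture is of the moment at which its call begins. camera_info takes no time and is no camera call.
- workorder.sign_off(): hands the job in; it is judged then, once.
Trained networks look in the newest picture that a camera, given by its name, has taken for a name from the list of things; names that differ only in an ending like _2 or _b are one class to them, and where a whole thing is asked for, a point or a joint stands for the part that bears it (a point fixed in the world has none). Each returns a list of dicts, best first, with "score" (0 to 1); they miss things now and then, are a little off and sometimes report something else, mostly with a low value. They report only what shows in the picture. A call takes as long as a camera call.
- viewer.regions_of(camera, label): "mask" (384x512 bool, what is visible of it) and "pixel" ([row, column] in pixels, amid what is visible of it).
The state is a dict: "time_s": time; "q": joint angles; "qvel": joint speeds; "tau": joint torques, N m; "ee_pos": TCP position; "tcp_rot": TCP orientation; "contact_force": force on the tool from outside, world axes, zero at the start; "moment": the same for the moment, N m; "finger_gap": finger opening in mm; "finger_force": force on a finger pad.
Only numpy, scipy, OpenCV 4.12 (cv2) and the standard library are available. Lean on these libraries where they do the work, as an engineer would, in place of code of your own. Each camera call takes 0.05 s, during which the arm holds its last target. There are 200 camera calls.

### The job

Dial 4-1-3 into the three thumbwheels of the lighting controller (left, middle, right, as seen from the robot; dots count the digit, which is read on top of the wheel), every wheel resting in its click. Only then press the round store button fully down and let it come up again. Feel your way with light force: the controller is damaged above 18 N; leave the other things where they are.

Things in the scene. Friction and masses are not known exactly. Their poses are not given: they have to be found in the camera images.
- panel (a point): middle of the thumbwheel bank, on the top face of the lighting controller: a fixed flat steel box 200 mm deep (x), 340 wide (y), top 70 above the table, its middle 50 mm to the right of here. x points to the far side (from the robot), y left along the wheels' axle, z up. Along y from here: left wheel +45 mm, middle 0, right -45, store button -135. Fuse caps 9 mm high stand along its far edge
- left_top (a point): top of the left wheel's rim, mid-width (does not turn). Three equal black plastic wheels, 60 mm diameter, 18 wide (along y), 45 apart, on a level axle along y, standing 18 mm out of the box. Ten faces, ribs between; six carry white dots like a die, 0 (blank) to 5; the next higher digit lies on the side towards the robot. Turned by pressing a fingertip on top and dragging it along the panel's x
- middle_top (a point): top of the middle wheel's rim, same build. Rims are round and grippy (friction about 1): 18.8 mm of drag per digit (36 degrees), and one drag over the top can do one digit. Each digit clicks: about 3 N along the rim to leave a click; past half-way it pulls into the next; let go, it settles in the nearest
- right_top (a point): top of the right wheel's rim, same build. The wheels are sprung: pressed from above, a wheel starts to yield at about 3 N, then 1 mm for each 7 N, to a hard stop 3 mm down. Presses of 8 to 13 N drive it well; lighter ones may slip
- left (a joint): the left digit wheel's turn, rad: digit x 0.6283, so 0, 0.628, 1.257, 1.885, 2.513 and 3.142 read 0, 1, 2, 3, 4 and 5; end stops 0.15 beyond 0 and beyond 5. It grows as the wheel's top moves along the panel's +x (away from the robot)
- middle (a joint): the middle digit wheel's turn, rad: digit x 0.6283, so 0, 0.628, 1.257, 1.885, 2.513 and 3.142 read 0, 1, 2, 3, 4 and 5; end stops 0.15 beyond 0 and beyond 5. It grows as the wheel's top moves along the panel's +x (away from the robot)
- right (a joint): the right digit wheel's turn, rad: digit x 0.6283, so 0, 0.628, 1.257, 1.885, 2.513 and 3.142 read 0, 1, 2, 3, 4 and 5; end stops 0.15 beyond 0 and beyond 5. It grows as the wheel's top moves along the panel's +x (away from the robot)
- store_top (a point): middle of the top of the store button when up: a round grey button, 26 mm diameter, in a round aluminium collar of 42 mm diameter on the controller's top, to the right of the wheels. It stands 22 mm above the box's top and 10 mm above the collar. This point moves down with the button
- store (a joint): store button: 0 up, 0.006 m fully down. Sprung: starts to yield at 2 N, fully down at 6 N; counts as pressed from 4 mm
- tape: bystander: small roll of tape lying on the controller, 48 mm diameter, 19 mm high; origin under its centre
- adapter: bystander: black adapter plug lying on the controller's far left corner, 42 x 22 x 18 mm; origin under its centre
- remote: bystander: remote control lying on the table, 160 x 45 x 22 mm; origin under its centre
- case: bystander: zipped case on the table, 130 x 90 x 36 mm; origin under its centre
- disc: bystander: disc in its flat case on the table, 142 x 125 x 10 mm; origin under its centre
- pen: bystander: pen on the table, 135 x 10 mm; origin under its centre
- mug: bystander: white mug on the table, 82 mm diameter, 95 mm high; origin under its centre

How it is judged:
By the outcome, as a careful person would: the job done as asked, in the order asked, and still so for the second after the job is handed in, with the robot touching nothing.
It also fails if it takes over 67 s, if anything falls off the work surface, if the arm or the gripper's body presses on something with over 40 N, if the wrist force passes 120 N, or if a joint passes its speed limit or range.

## Working session

There is one attempt and no reset: what is moved stays moved. The work goes in short steps, Python scripts to look and compute and a tool call to move; the robot and the scene stay as the last step left them, time stands still between calls to the robot, and variables do not carry over. Pictures are saved under pics/ and viewed, at most 10 in all, crops included, and the job is handed in when it is done.

Besides the shell and the picture viewer there is one more tool, called after "Emit:" as name(argument=value, ...) on one line, values as JSON. move_arm: Moves the arm, as the interface text tells. Its arguments: {"type":"object","properties":{"deltas":{"type":"array"},"hand":{"type":"number"}},"required":["deltas"]}

```bash
mkdir -p pics; cat > h.py <<'E'
import numpy as np, cv2
from station import telemetry, viewer, workorder
def cam(n):
    c=viewer.camera_info(n); f=192/np.tan(np.radians(c['fov_y'])/2)
    return c,f
def pt(n,d,r,col):
    c,f=cam(n); z=d[int(round(r)),int(round(col))]
    p=np.array([(col-c['cx'])/f*z,-(r-c['cy'])/f*z,-z,1]); return (np.array(c['cam_to_world'])@p)[:3]
def cloud(n,d):
    c,f=cam(n); r,k=np.mgrid[:384,:512]
    P=np.stack([(k-c['cx'])/f*d,-(r-c['cy'])/f*d,-d,np.ones_like(d)],-1); return (P@np.array(c['cam_to_world']).T)[...,:3]
E
python3 - <<'E'
from h import *
s=telemetry.sense();print({k:s[k] for k in('time_s','ee_pos','tcp_rot','contact_force','finger_gap')})
for n in('scene','top'):
    im,d=viewer.get_image(n); cv2.imwrite(f'pics/{n}0.png',im[...,::-1]); np.save(n+'0.npy',d)
    print(n,{k:v for k,v in viewer.camera_info(n).items()})
    for l in('left_top','store_top','panel','tape'):
        for q in viewer.regions_of(n,l)[:4]:
            r,c=q['pixel']; print(l,round(q['score'],2),np.round([r,c]),pt(n,d,r,c).round(0),q['mask'].sum())
E
```

```text
{'time_s': 0.0, 'ee_pos': array([ 267.11071374, -564.62004878,  213.35608112]), 'tcp_rot': array([ 9.75699012e-01,  2.19114305e-01, -6.80889596e-05, -5.96216606e-04]), 'contact_force': array([-0.04535972,  0.03159105, -0.1323305 ]), 'finger_gap': 91.49398314042776}
scene {'fov_y': 44.75104781734886, 'cx': 267.0720533243521, 'cy': 198.23863131229294, 'cam_to_world': array([[-8.48612979e-01, -4.17820978e-01,  3.24471327e-01,
         9.85116847e+02],
       [ 5.28707649e-01, -6.48977939e-01,  5.47079388e-01,
         6.31714321e+02],
       [-1.80065122e-02,  6.35809142e-01,  7.71636249e-01,
         9.92866103e+02],
       [ 0.00000000e+00,  0.00000000e+00,  0.00000000e+00,
         1.00000000e+00]])}
left_top 0.84 [217. 294.] [578.  72.  80.] 9430
store_top 0.62 [230. 308.] [574. 124.  84.] 193
store_top 0.44 [178. 281.] [538. -48.  87.] 76
panel 0.97 [220. 293.] [582.  75.  76.] 9584
panel 0.44 [205. 294.] [557.  39.  81.] 172
tape 0.77 [162. 295.] [475. -78.  86.] 234
tape 0.17 [176. 281.] [536. -50.  92.] 68
top {'fov_y': 55.52540101465423, 'cx': 256.66619213873696, 'cy': 193.39588751315603, 'cam_to_world': array([[ 7.18568144e-03,  9.82718879e-01, -1.84964781e-01,
         3.88761735e+02],
       [-9.99843710e-01,  1.00486693e-02,  1.45457890e-02,
         2.24217272e+01],
       [ 1.61530714e-02,  1.84831351e-01,  9.82637497e-01,
         1.13547645e+03],
       [ 0.00000000e+00,  0.00000000e+00,  0.00000000e+00,
         1.00000000e+00]])}
left_top 0.85 [207. 253.] [548.  17.  68.] 7674
store_top 0.57 [213. 281.] [528. -64.  90.] 69
panel 0.7 [208. 248.] [543.  32.  85.] 7455
tape 0.47 [241. 291.] [449. -92.  86.] 141
```

```bash
python3 - <<'E'
import cv2,numpy as np
a=cv2.imread('pics/scene0.png');b=cv2.imread('pics/top0.png')
cv2.imwrite('pics/c1.png',np.hstack([cv2.resize(a[140:300,230:390],(400,400),interpolation=2),cv2.resize(b[130:290,170:330],(400,400),interpolation=2)]))
E
```

```text
(no output)
```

View pics/c1.png

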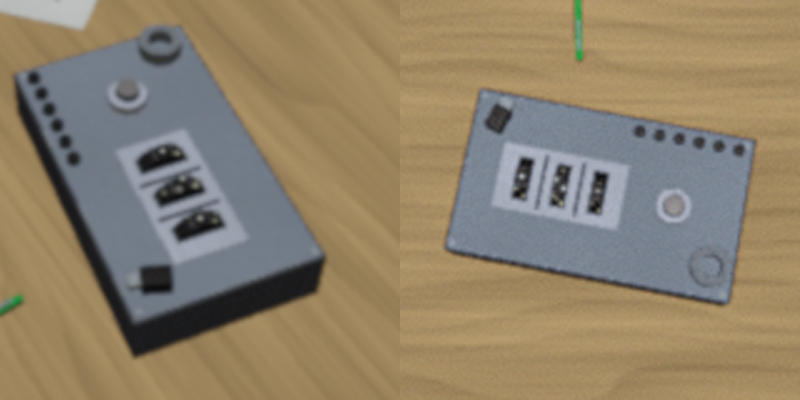

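View pics/scene0.png

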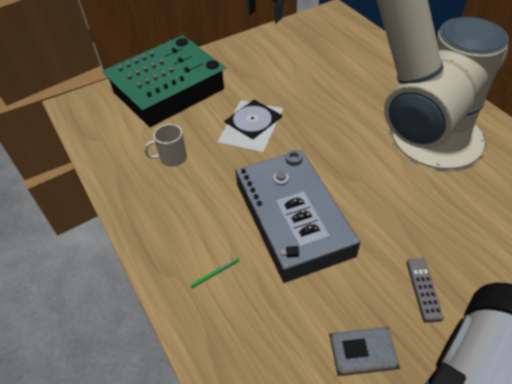

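```bash
python3 - <<'E'
from h import *
ims=[]
for n in('top','scene'):
    I=[];D=[]
    for k in range(6):
        im,d=viewer.get_image(n);I.append(im.astype(float));D.append(d)
    im=np.mean(I,0); d=np.median(D,0).astype(np.float32); np.save(n+'d.npy',d);np.save(n+'i.npy',im)
    m=viewer.regions_of(n,'panel')[0]['mask']
    P=cloud(n,d); z=P[...,2]
    t=m&(z>62)&(z<78)
    t=cv2.morphologyEx(t.astype(np.uint8),cv2.MORPH_CLOSE,np.ones((9,9)))
    nl,L,st,ce=cv2.connectedComponentsWithStats(t); k=1+st[1:,4].argmax()
    mm=(L==k)
    # project each pixel ray onto z=70
    c,f=cam(n);C=np.array(c['cam_to_world'])
    o=C[:3,3]; v=P-o; Q=o+v*((70-o[2])/v[...,2])[...,None]
    q=Q[mm&(d>0)][:,:2].astype(np.float32)
    print(n,'z median',np.median(z[mm]),cv2.minAreaRect(q))
    if n=='top': cr=im[185:222,208:260]
    else: cr=im[188:242,280:325]
    cr=cv2.resize(cr,None,fx=10,fy=10,interpolation=cv2.INTER_CUBIC) 
    ims.append(np.clip(cr*1.3,0,255)[...,::-1])
cv2.imwrite('pics/t1.png',ims[0]);cv2.imwrite('pics/s1.png',ims[1])
# collar-ish sanity
d=np.load('topd.npy')
for n,rc in(('top',(202,218.8)),('top',(204.8,234.4)),('top',(207.2,248.8)),('top',(212,279.6))): print(pt(n,d,*rc).round(1))
print(telemetry.sense()['time_s'])
E
```

```text
top z median 69.05428195724289 ((547.3142700195312, 25.346893310546875), (338.2958068847656, 199.1499481201172), 79.63148498535156)
scene z median 70.22642375768783 ((550.7313842773438, 30.724761962890625), (341.9605407714844, 200.3302459716797), 79.53211975097656)
[560.  117.1  84.4]
[552.1  71.5  85. ]
[545.2  29.5  86.1]
[531.6 -59.8  89.4]
1.2[ WARN:0@4.057] global loadsave.cpp:1063 imwrite_ Unsupported depth image for selected encoder is fallbacked to CV_8U.
```

View pics/t1.png

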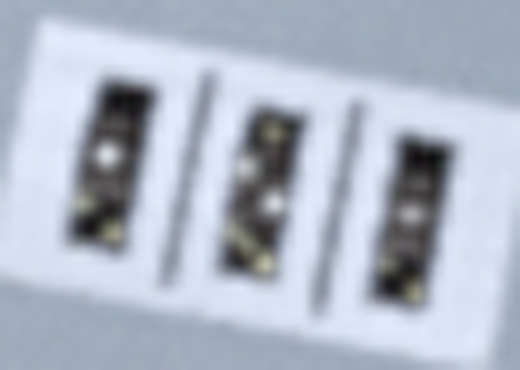

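View pics/s1.png

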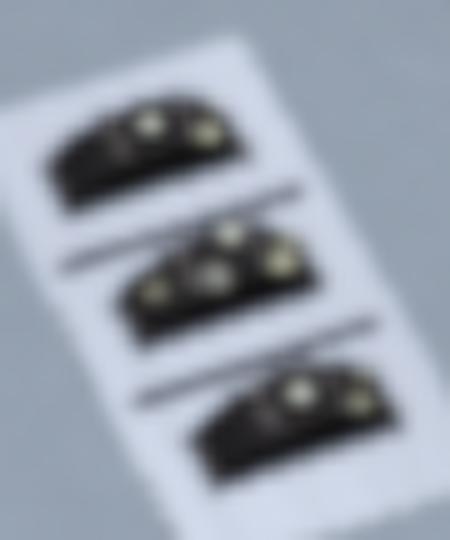

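```bash
python3 - <<'E'
from h import *
for n in('top','scene'):
    im=np.load(n+'i.npy');d=np.load(n+'d.npy');P=cloud(n,d)
    c,f=cam(n);C=np.array(c['cam_to_world']);o=C[:3,3]
    def ray(col,row,z):
        v=C[:3,:3]@np.array([(col-c['cx'])/f,-(row-c['cy'])/f,-1]); return o+v*((z-o[2])/v[2])
    g=im.min(-1)
    box=(slice(170,240),slice(190,300)) if n=='top' else (slice(150,260),slice(240,350))
    m=np.zeros(g.shape,np.uint8); m[box]=(g[box]>175); print(np.percentile(g[box],[5,50,75,90,97]).round())
    cs,_=cv2.findContours(m,cv2.RETR_EXTERNAL,cv2.CHAIN_APPROX_NONE)
    for k in cs:
        if cv2.contourArea(k)<50: continue
        q=np.array([ray(a,b,70 if cv2.contourArea(k)>500 else 82)[:2] for a,b in k[:,0]],np.float32)
        print(n,cv2.contourArea(k),cv2.minAreaRect(q))
    # wheel dark blobs
    dm=np.zeros(g.shape,np.uint8); big=max(cs,key=cv2.contourArea); cv2.drawContours(dm,[cv2.convexHull(big)],-1,1,-1)
    dm&=(g<110).astype(np.uint8); L,lab,st,ce=cv2.connectedComponentsWithStats(dm)
    for i in range(1,L):
        if st[i,4]>40: print(' wheel',ce[i].round(1),st[i,4],ray(*ce[i],82).round(1))
E
```

```text
[ 75. 122. 124. 158. 168.]Traceback (most recent call last):
  File "<stdin>", line 16, in <module>
ValueError: max() iterable argument is empty
```

Emit:
move_arm(deltas=[[0,0,0,0,0,8.5],[0,0,0,0,0,17],[0,0,0,0,0,25.5],[0,0,0,0,0,34],[0,0,0,0,0,35.7],[0,0,0,0,0,35.7]], hand=1)

```text
time_s: 1.8
ee_pos: [267.2, -565.0, 213.9]
tcp_rot: [0.996, -0.089, 0.0, -0.0]
contact_force: [0.1, -0.1, -0.0]
finger_gap: 46.0
finger_force: 0.0
```

```bash
cat > m.py <<'E'
from h import *
for n in('top','scene'):
    im=np.load(n+'i.npy')
    c,f=cam(n);C=np.array(c['cam_to_world']);o=C[:3,3]
    def ray(col,row,z):
        v=C[:3,:3]@np.array([(col-c['cx'])/f,-(row-c['cy'])/f,-1]); return o+v*((z-o[2])/v[2])
    g=im.min(-1)
    box=(slice(170,240),slice(190,300)) if n=='top' else (slice(150,260),slice(240,350))
    m=np.zeros(g.shape,np.uint8); m[box]=(g[box]>141)
    cs,_=cv2.findContours(m,cv2.RETR_EXTERNAL,cv2.CHAIN_APPROX_NONE)
    for k in cs:
        if cv2.contourArea(k)<40: continue
        q=np.array([ray(a,b,70 if cv2.contourArea(k)>500 else 82)[:2] for a,b in k[:,0]],np.float32)
        print(n,cv2.contourArea(k),cv2.minAreaRect(q))
    dm=np.zeros(g.shape,np.uint8); big=max(cs,key=cv2.contourArea); cv2.drawContours(dm,[cv2.convexHull(big)],-1,1,-1)
    dm&=(g<100).astype(np.uint8); dm=cv2.morphologyEx(dm,cv2.MORPH_CLOSE,np.ones((3,3)));L,lab,st,ce=cv2.connectedComponentsWithStats(dm)
    for i in range(1,L):
        if st[i,4]>30: print(' wheel',ce[i].round(1),st[i,4],ray(*ce[i],82).round(1))
E
python3 m.py
```

```text
top 135.5 ((532.9917602539062, -59.400352478027344), (38.06929016113281, 40.83934020996094), 10.089494705200195)
top 1280.5 ((557.5255737304688, 74.05181884765625), (151.67552185058594, 79.14619445800781), 79.69558715820312)
 wheel [218.7 200.8] 94 [563.9 117.7  82. ]
 wheel [233.6 203.5] 76 [556.4  74.   82. ]
 wheel [248.7 206.7] 89 [547.4  29.7  82. ]
scene 1413.5 ((557.2127075195312, 74.42237854003906), (148.9397735595703, 76.89613342285156), 79.20250701904297)
 wheel [293.7 202.7] 146 [553.7  34.5  82. ]
 wheel [300.9 215.4] 167 [561.2  77.1  82. ]
 wheel [308.6 229.1] 175 [569.2 121.2  82. ]
```

Emit:
move_arm(deltas=[[5,-25,0,0,0,0],[15,-70,0,0,0,0],[26,-117,0,0,0,0],[37,-164,0,0,0,0],[47,-211,0,0,0,0],[58,-258,0,0,0,0],[68,-305,0,0,0,0],[79,-352,0,0,0,0],[89,-399,0,0,0,0],[100,-446,0,0,0,0],[110,-493,0,0,0,0],[121,-540,0,0,0,0]])

```text
time_s: 3.0
ee_pos: [484.0, -53.7, 214.2]
tcp_rot: [0.996, -0.088, 0.0, 0.0]
contact_force: [1.4, -0.4, 1.0]
finger_gap: 0.5
finger_force: 0.0
```

Emit:
move_arm(deltas=[[10,-43,0,0,0,0],[20,-86,15,0,0,0],[29,-129,40,0,0,0],[37,-160,70,0,0,0],[41.7,-185.7,95,0,0,0],[41.7,-185.7,115,0,0,0],[41.7,-185.7,118,0,0,0],[41.7,-185.7,118,0,0,0]])

```text
time_s: 3.8
ee_pos: [557.8, 119.2, 95.9]
tcp_rot: [0.996, -0.089, -0.0, 0.0]
contact_force: [-0.2, -0.4, 0.5]
finger_gap: 0.3
finger_force: 0.0
```

Emit:
move_arm(deltas=[[-2,-0.8,3,0,0,0],[-2,-0.8,6,0,0,0],[-2,-0.8,6.5,0,0,0],[-2,-0.8,6.5,0,0,0]])

```text
time_s: 4.2
ee_pos: [556.5, 120.4, 89.8]
tcp_rot: [0.996, -0.091, 0.0, -0.0]
contact_force: [-0.7, -0.3, -0.1]
finger_gap: 0.4
finger_force: 0.0
```

Emit:
move_arm(deltas=[[0,0,0.5,0,0,0],[0,0,0.5,0,0,0]])

```text
time_s: 4.4
ee_pos: [556.4, 120.6, 89.0]
tcp_rot: [0.996, -0.091, 0.0, -0.0]
contact_force: [-0.9, -0.6, 0.1]
finger_gap: 0.2
finger_force: 0.0
```

Emit:
move_arm(deltas=[[0,0,0.5,0,0,0],[0,0,0.5,0,0,0]])

```text
time_s: 4.6
ee_pos: [556.3, 120.6, 88.4]
tcp_rot: [0.996, -0.091, -0.0, -0.0]
contact_force: [-0.6, -0.3, -0.3]
finger_gap: 0.2
finger_force: 0.0
```

Emit:
move_arm(deltas=[[0,0,0.5,0,0,0],[0,0,0.5,0,0,0]])

```text
time_s: 4.8
ee_pos: [556.4, 120.7, 88.0]
tcp_rot: [0.996, -0.09, 0.0, -0.0]
contact_force: [-1.4, 0.1, 4.2]
finger_gap: 0.3
finger_force: 1.9
```

Emit:
move_arm(deltas=[[0,0,0.3,0,0,0],[0,0,0.3,0,0,0]])

```text
time_s: 5.0
ee_pos: [556.4, 120.6, 87.8]
tcp_rot: [0.996, -0.091, 0.0, -0.0]
contact_force: [-0.9, 0.1, 5.8]
finger_gap: 0.8
finger_force: 2.7
```

Emit:
move_arm(deltas=[[0,0,0.5,0,0,0],[0,0,0.5,0,0,0]])

```text
time_s: 5.2
ee_pos: [556.5, 120.6, 87.4]
tcp_rot: [0.996, -0.091, 0.0, -0.0]
contact_force: [-1.0, -1.1, 8.2]
finger_gap: 0.5
finger_force: 3.8
```

Emit:
move_arm(deltas=[[2,0,0,0,0,0],[4,0,0,0,0,0],[6,0,0,0,0,0]])

```text
time_s: 5.5
ee_pos: [562.0, 119.6, 87.3]
tcp_rot: [0.996, -0.091, -0.0, -0.0]
contact_force: [-3.1, -0.1, 8.6]
finger_gap: 0.8
finger_force: 4.0
```

Emit:
move_arm(deltas=[[2,0,0,0,0,0],[4,0,0,0,0,0],[6,0,0,0,0,0],[8,0,0,0,0,0],[10,0,0,0,0,0],[12,0,0,0,0,0],[13,0,0,0,0,0],[13,0,0,0,0,0]])

```text
time_s: 6.3
ee_pos: [575.2, 117.2, 87.4]
tcp_rot: [0.996, -0.091, 0.0, -0.0]
contact_force: [-1.7, -0.3, 8.2]
finger_gap: 0.7
finger_force: 3.9
```

Emit:
move_arm(deltas=[[0,0,-5,0,0,0],[-10,0,-7,0,0,0],[-19,0,-7,0,0,0],[-19,0,-3,0,0,0],[-19,0,-1,0,0,0],[-19,0,0,0,0,0],[-19,0,0.1,0,0,0]])

```text
time_s: 7.0
ee_pos: [556.3, 120.7, 87.0]
tcp_rot: [0.996, -0.091, -0.0, -0.0]
contact_force: [-4.1, 1.0, 9.6]
finger_gap: 0.3
finger_force: 5.0
```

Emit:
move_arm(deltas=[[2,0,0,0,0,0],[4,0,0,0,0,0],[6,0,0,0,0,0],[8,0,0,0,0,0],[10,0,0,0,0,0],[12,0,0,0,0,0],[14,0,0,0,0,0],[16,0,0,0,0,0],[18,0,0,0,0,0],[19,0,0,0,0,0],[19,0,0,0,0,0]])

```text
time_s: 8.1
ee_pos: [575.1, 117.2, 87.1]
tcp_rot: [0.996, -0.091, -0.0, -0.0]
contact_force: [-3.4, 1.6, 10.3]
finger_gap: 0.6
finger_force: 4.7
```

Emit:
move_arm(deltas=[[0,0,-5,0,0,0],[-10,0,-7,0,0,0],[-19,0,-7,0,0,0],[-19,0,-3,0,0,0],[-19,0,-1,0,0,0],[-19,0,0,0,0,0],[-19,0,0,0,0,0]])

```text
time_s: 8.8
ee_pos: [556.2, 120.7, 87.0]
tcp_rot: [0.996, -0.091, -0.0, 0.0]
contact_force: [-4.3, 0.6, 10.2]
finger_gap: 0.2
finger_force: 5.1
```

Emit:
move_arm(deltas=[[2,0,0,0,0,0],[4,0,0,0,0,0],[6,0,0,0,0,0],[8,0,0,0,0,0],[10,0,0,0,0,0],[12,0,0,0,0,0],[14,0,0,0,0,0],[16,0,0,0,0,0],[18,0,0,0,0,0],[19,0,0,0,0,0],[19,0,0,0,0,0]])

```text
time_s: 9.9
ee_pos: [575.4, 117.2, 87.2]
tcp_rot: [0.996, -0.091, 0.0, -0.0]
contact_force: [-2.7, -0.1, 9.2]
finger_gap: 0.3
finger_force: 4.5
```

Emit:
move_arm(deltas=[[0,0,-6,0,0,0],[0,15,-12,0,0,0],[0,45,-12,0,0,0],[0,45,-6,0,0,0],[0,45,-2,0,0,0],[0,45,-1,0,0,0],[0,45,-0.5,0,0,0],[0,45,-0.5,0,0,0]])

```text
time_s: 10.7
ee_pos: [566.9, 72.9, 87.7]
tcp_rot: [0.996, -0.09, 0.0, 0.0]
contact_force: [-2.3, -6.3, 6.4]
finger_gap: 0.3
finger_force: 3.1
```

Emit:
move_arm(deltas=[[0,0,0.4,0,0,0],[-2,0,0.4,0,0,0],[-4,0,0.4,0,0,0],[-6,0,0.4,0,0,0],[-8,0,0.4,0,0,0],[-10,0,0.4,0,0,0],[-12,0,0.4,0,0,0],[-14,0,0.4,0,0,0],[-16,0,0.4,0,0,0],[-18,0,0.4,0,0,0],[-19,0,0.4,0,0,0],[-19,0,0.4,0,0,0]])

```text
time_s: 11.9
ee_pos: [549.8, 77.0, 87.8]
tcp_rot: [0.996, -0.09, 0.002, -0.0]
contact_force: [5.1, 0.1, 5.2]
finger_gap: 0.3
finger_force: 2.6
```

Emit:
move_arm(deltas=[[0,0,-6,0,0,0],[0,15,-12,0,0,0],[0,45,-12,0,0,0],[0,45,-6,0,0,0],[0,45,-3,0,0,0],[0,45,-1,0,0,0],[0,45,-0.2,0,0,0],[0,45,-0.2,0,0,0]])

```text
time_s: 12.7
ee_pos: [540.3, 32.3, 87.5]
tcp_rot: [0.996, -0.09, 0.0, 0.0]
contact_force: [-1.3, -3.2, 7.3]
finger_gap: 0.3
finger_force: 3.4
```

Emit:
move_arm(deltas=[[0,0,0.4,0,0,0],[2,0,0.4,0,0,0],[4,0,0.4,0,0,0],[6,0,0.4,0,0,0],[8,0,0.4,0,0,0],[10,0,0.4,0,0,0],[12,0,0.4,0,0,0],[14,0,0.4,0,0,0],[16,0,0.4,0,0,0],[18,0,0.4,0,0,0],[19,0,0.4,0,0,0],[19,0,0.4,0,0,0]])

```text
time_s: 13.9
ee_pos: [559.0, 28.9, 87.3]
tcp_rot: [0.996, -0.09, 0.0, 0.0]
contact_force: [-1.7, -4.6, 8.8]
finger_gap: 0.2
finger_force: 4.2
```

Emit:
move_arm(deltas=[[0,0,-5,0,0,0],[-10,0,-7,0,0,0],[-19,0,-7,0,0,0],[-19,0,-3,0,0,0],[-19,0,-1,0,0,0],[-19,0,0,0,0,0],[-19,0,0,0,0,0]])

```text
time_s: 14.6
ee_pos: [540.3, 32.2, 86.9]
tcp_rot: [0.996, -0.091, 0.0, -0.0]
contact_force: [-2.3, 1.1, 11.0]
finger_gap: 0.2
finger_force: 5.2
```

Emit:
move_arm(deltas=[[2,0,0,0,0,0],[4,0,0,0,0,0],[6,0,0,0,0,0],[8,0,0,0,0,0],[10,0,0,0,0,0],[12,0,0,0,0,0],[14,0,0,0,0,0],[16,0,0,0,0,0],[18,0,0,0,0,0],[19,0,0,0,0,0],[19,0,0,0,0,0]])

```text
time_s: 15.7
ee_pos: [558.9, 28.8, 87.0]
tcp_rot: [0.996, -0.091, -0.0, -0.0]
contact_force: [-3.2, 0.9, 9.7]
finger_gap: 0.4
finger_force: 5.0
```

Emit:
move_arm(deltas=[[0,0,-8,0,0,0],[0,20,-40,0,0,0],[0,65,-60,0,0,0],[-20,110,-70,0,0,0],[-40,155,-80,0,0,0],[-40,200,-80,0,0,0],[-40,230,-80,0,0,0],[-40,230,-80,0,0,0]])

```text
time_s: 16.5
ee_pos: [477.7, -193.9, 167.3]
tcp_rot: [0.996, -0.092, 0.001, 0.001]
contact_force: [0.8, 0.1, 0.3]
finger_gap: 0.7
finger_force: 0.0
```

```bash
cat > look.py <<'E'
from h import *
import sys
ims=[]
for n in('top','scene'):
    im=np.mean([viewer.get_image(n)[0].astype(float) for k in range(4)],0)
    cr=im[180:226,204:264] if n=='top' else im[188:242,280:325]
    ims.append(cv2.resize(cr,(480,368) if n=='top' else (307,368),interpolation=cv2.INTER_CUBIC)[...,::-1]*1.3)
cv2.imwrite(sys.argv[1],np.clip(np.hstack(ims),0,255).astype(np.uint8))
s=telemetry.sense();print(s['time_s'],s['ee_pos'],s['contact_force'])
E
python3 look.py pics/l1.png
```

```text
16.9 [ 478.13258017 -189.5280967   166.89445163] [-0.01159722 -0.19074884 -0.59720966]
```

View pics/l1.png

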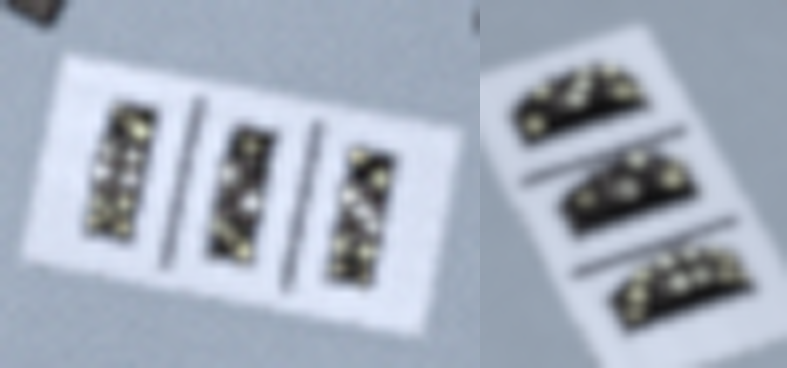

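Emit:
move_arm(deltas=[[0,-25,0,0,0,0],[10,-70,0,0,0,0],[20,-115,0,0,0,0],[30,-160,10,0,0,0],[40,-205,25,0,0,0],[40,-250,45,0,0,0],[40,-275,65,0,0,0],[40,-275,76,0,0,0],[40,-275,78,0,0,0],[40,-275,78,0,0,0],[40,-275,79.3,0,0,0],[40,-275,79.3,0,0,0]])

```text
time_s: 18.1
ee_pos: [567.2, 72.0, 88.3]
tcp_rot: [0.996, -0.091, 0.0, 0.0]
contact_force: [-0.0, -1.0, 1.6]
finger_gap: 0.4
finger_force: 0.7
```

Emit:
move_arm(deltas=[[0,0,0.4,0,0,0],[0,0,0.4,0,0,0]])

```text
time_s: 18.3
ee_pos: [567.2, 72.3, 87.7]
tcp_rot: [0.996, -0.091, 0.0, 0.0]
contact_force: [-0.6, -5.2, 5.8]
finger_gap: 0.4
finger_force: 2.9
```

Emit:
move_arm(deltas=[[0,0,0.6,0,0,0],[0,0,0.8,0,0,0],[0,0,0.8,0,0,0]])

```text
time_s: 18.6
ee_pos: [567.2, 72.3, 87.1]
tcp_rot: [0.996, -0.091, 0.001, 0.0]
contact_force: [-0.5, -4.6, 9.0]
finger_gap: 0.5
finger_force: 4.8
```

Emit:
move_arm(deltas=[[-2,0,0,0,0,0],[-4,0,0,0,0,0],[-6,0,0,0,0,0]])

```text
time_s: 18.9
ee_pos: [562.0, 73.3, 87.3]
tcp_rot: [0.996, -0.091, 0.001, 0.0]
contact_force: [0.5, -6.2, 8.9]
finger_gap: 0.4
finger_force: 4.3
```

Emit:
move_arm(deltas=[[-2,0,0.2,0,0,0],[-4,0,0.2,0,0,0],[-6,0,0.2,0,0,0]])

```text
time_s: 19.2
ee_pos: [555.8, 74.4, 87.0]
tcp_rot: [0.996, -0.091, 0.001, 0.0]
contact_force: [0.9, -5.1, 10.5]
finger_gap: 0.3
finger_force: 4.9
```

Emit:
move_arm(deltas=[[-2,0,0,0,0,0],[-4,0,0,0,0,0],[-4,0,0,0,0,0]])

```text
time_s: 19.5
ee_pos: [551.1, 75.3, 86.9]
tcp_rot: [0.996, -0.091, 0.0, 0.0]
contact_force: [-2.4, -5.8, 10.1]
finger_gap: 0.7
finger_force: 5.3
```

Emit:
move_arm(deltas=[[-2,0,0,0,0,0],[-3,0,0,0,0,0],[-3,0,0,0,0,0]])

```text
time_s: 19.8
ee_pos: [548.6, 75.7, 87.0]
tcp_rot: [0.996, -0.091, 0.001, 0.0]
contact_force: [-1.1, -4.9, 11.0]
finger_gap: 0.3
finger_force: 5.0
```

Emit:
move_arm(deltas=[[0,0,-8,0,0,0],[0,0,-30,0,0,0],[0,35,-50,0,0,0],[0,80,-60,0,0,0],[0,125,-70,0,0,0],[-10,170,-70,0,0,0],[-20,215,-70,0,0,0],[-20,260,-70,0,0,0],[-20,275,-70,0,0,0],[-20,275,-70,0,0,0]])

```text
time_s: 20.8
ee_pos: [478.6, -192.4, 156.5]
tcp_rot: [0.996, -0.092, 0.0, 0.0]
contact_force: [-0.1, 0.1, 0.5]
finger_gap: 0.5
finger_force: 0.0
```

```bash
python3 look.py pics/l2.png
```

```text
21.2 [ 479.14494298 -189.6594534   156.23757573] [-0.54346028 -0.26847773 -1.04158118]
```

View pics/l2.png

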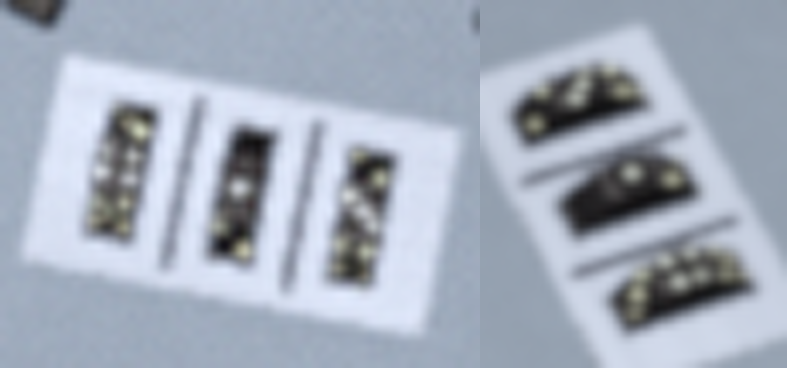

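The picture now shows 4-1-3: 2x2 dots on the left wheel (crop ~170,118), one dot in the middle (187,240) and a 3-diagonal on the right (210,362). All three are centred in their clicks, so I'll press store.

Emit:
move_arm(deltas=[[5,-25,0,0,0,0],[15,-70,5,0,0,0],[25,-115,15,0,0,0],[29,-138.5,35,0,0,0],[29,-138.5,52,0,0,0],[29,-138.5,60,0,0,0],[29,-138.5,62,0,0,0],[29,-138.5,62,0,0,0]])

```text
time_s: 22.0
ee_pos: [532.4, -59.9, 94.4]
tcp_rot: [0.996, -0.091, -0.0, 0.0]
contact_force: [-0.6, 0.0, -0.2]
finger_gap: 0.1
finger_force: 0.0
```

Emit:
move_arm(deltas=[[0,0,1,0,0,0],[0,0,2,0,0,0],[0,0,3,0,0,0],[0,0,4,0,0,0],[0,0,4,0,0,0]])

```text
time_s: 22.5
ee_pos: [532.7, -59.8, 90.4]
tcp_rot: [0.996, -0.091, 0.0, 0.0]
contact_force: [0.3, -3.0, 2.8]
finger_gap: 0.4
finger_force: 1.5
```

Emit:
move_arm(deltas=[[0,0,1,0,0,0],[0,0,2,0,0,0],[0,0,3,0,0,0],[0,0,3.7,0,0,0],[0,0,3.7,0,0,0]])

```text
time_s: 23.0
ee_pos: [532.7, -59.7, 86.5]
tcp_rot: [0.996, -0.09, 0.0, 0.0]
contact_force: [1.0, -4.2, 5.6]
finger_gap: 0.2
finger_force: 2.8
```

Emit:
move_arm(deltas=[[0,0,0.6,0,0,0],[0,0,0.6,0,0,0]])

```text
time_s: 23.2
ee_pos: [532.7, -59.7, 86.2]
tcp_rot: [0.996, -0.091, 0.0, 0.0]
contact_force: [-0.5, -3.5, 9.8]
finger_gap: 0.6
finger_force: 4.8
```

Emit:
move_arm(deltas=[[0,0,-3,0,0,0],[0,0,-6,0,0,0],[0,0,-12,0,0,0],[0,0,-40,0,0,0],[-5,30,-70,0,0,0],[-15,75,-75,0,0,0],[-25,120,-75,0,0,0],[-30,145,-75,0,0,0],[-30,145,-75,0,0,0],[-30,145,-75,0,0,0]])

```text
time_s: 24.2
ee_pos: [476.4, -196.7, 160.9]
tcp_rot: [0.996, -0.091, -0.0, -0.0]
contact_force: [1.3, 0.7, -0.3]
finger_gap: 0.9
finger_force: 0.0
```

```bash
sed -i 's/im\[180:226,204:264\]/im[180:240,204:304]/;s/(480,368)/(490,294)/;s/(307,368)/(245,294)/' look.py; python3 look.py pics/l3.png
```

```text
24.6 [ 476.93753589 -196.20332989  160.88203113] [ 0.75340632 -0.4342781   0.14951136]
```

View pics/l3.png

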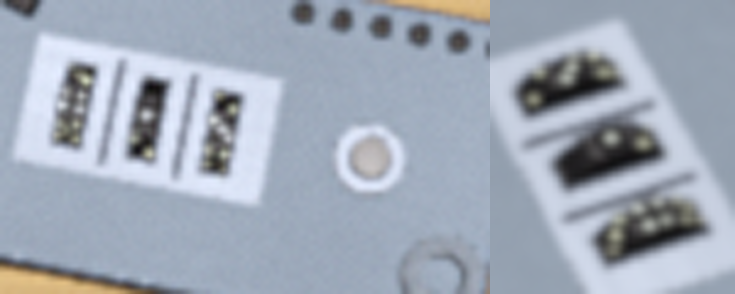

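The wheels still read 4-1-3, the button at (370,157) looks up again, and the tape and adapter are where they were.

```bash
python3 -c "
from station import workorder
print(workorder.sign_off())"
```

```text
the job is handed in; nothing more can be done
None
```

The wheels read 4-1-3 in their clicks, and I then pressed the store button fully down and released it; the highest force I read was about 11 N, and the job was handed in after about 25 s of robot time.

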